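# Release the latched key on the call box

## Task

One of the four identical keys on the grey call box has been left latched down after its call was dealt with. Going along the row from the left-hand key to the right-hand one (as seen from the robot), tap each key lightly on its own with a fingertip to feel which one sits low, without pushing any of them in far enough to set it off. Then press the low key down until it lets go and let it come back up, so that all four keys are up, with nothing around the box disturbed.

Things in the scene. Friction and masses are not known exactly. Their poses are not given: they have to be found in the camera images.
- call_box: Grey box fixed to the bench, 110 mm deep (x) by 250 mm long (y), flat lid 55 mm up. Origin: centre of its underside; x from its front (robot's side) to its back, y along the key row to the left seen from the robot, z up. Keys on the lid at x -18, y +72, +24, -24, -72 mm, each in a black collar rising 4 mm. Key tops are 69 mm above the bench when up, about 65 mm when latched down.
- key1: Square white key cap, first from the left (the +y end of the box): 28 x 28 mm flat top, all four alike. Origin: the centre of its top face, which moves with the key; axes as the call box.
- key2: Square white key cap, second from the left: 28 x 28 mm flat top, all four alike. Origin: the centre of its top face, which moves with the key; axes as the call box.
- key3: Square white key cap, third from the left: 28 x 28 mm flat top, all four alike. Origin: the centre of its top face, which moves with the key; axes as the call box.
- key4: Square white key cap, fourth from the left, the right-hand end: 28 x 28 mm flat top, all four alike. Origin: the centre of its top face, which moves with the key; axes as the call box.
- key1_travel (a joint): How far key1 is pushed straight down, m: 0 up, about 0.0043 latched, 0.0085 bottom stop. Sprung: 2 N starts to move it from up, 3.7 N from latched, rising 0.4 N per mm to 5.4 N at the bottom. A latched key pushed in past 6.5 mm and let go comes up and stays up; pushed in less than 5 mm it stays latched. An up key springs back, but pushed in 5.6 mm it has raised a call.
- key2_travel (a joint): How far key2 is pushed straight down, m: 0 up, about 0.0043 latched, 0.0085 bottom stop. Sprung: 2 N starts to move it from up, 3.7 N from latched, rising 0.4 N per mm to 5.4 N at the bottom. A latched key pushed in past 6.5 mm and let go comes up and stays up; pushed in less than 5 mm it stays latched. An up key springs back, but pushed in 5.6 mm it has raised a call.
- key3_travel (a joint): How far key3 is pushed straight down, m: 0 up, about 0.0043 latched, 0.0085 bottom stop. Sprung: 2 N starts to move it from up, 3.7 N from latched, rising 0.4 N per mm to 5.4 N at the bottom. A latched key pushed in past 6.5 mm and let go comes up and stays up; pushed in less than 5 mm it stays latched. An up key springs back, but pushed in 5.6 mm it has raised a call.
- key4_travel (a joint): How far key4 is pushed straight down, m: 0 up, about 0.0043 latched, 0.0085 bottom stop. Sprung: 2 N starts to move it from up, 3.7 N from latched, rising 0.4 N per mm to 5.4 N at the bottom. A latched key pushed in past 6.5 mm and let go comes up and stays up; pushed in less than 5 mm it stays latched. An up key springs back, but pushed in 5.6 mm it has raised a call.
- fitting1: Aluminium valve fitting standing on the bench in front of (robot's side of) the call box, near its left end: 34 mm across, 60 mm high, with a side port. Not part of the job. Origin: centre of its underside.
- fitting2: The same kind of fitting, standing in front of the call box near its right end. Not part of the job. Origin: centre of its underside.
- fitting3: The same kind of fitting, standing beyond the left end of the call box. Not part of the job. Origin: centre of its underside.
- marker: Marker pen, 125 mm long and 15 mm thick, lying along the rear ledge of the call box's lid behind the keys. Not part of the job. Origin: centre of its underside.
- plug_gauge: Plug gauge, 122 mm long and 18 mm thick, lying on the bench beyond the right end of the call box. Not part of the job. Origin: centre of its underside.
- caliper: Caliper, 215 mm long, lying on the bench to the right. Not part of the job. Origin: centre of its underside.

How it is judged (in metres and radians):
On the way, in this order (a step that is already met when the one before it is completed fails the run):
1. key1 (first from the left) is tapped alone: a finger touches it with more than 0.5 N, and no other key (contact force between the fingers and key1 above 0.5 N and contact force between the fingers and key2 below 0.2 N and contact force between the fingers and key3 below 0.2 N and contact force between the fingers and key4 below 0.2 N), for 0.02 s.
2. key2 (second from the left) is tapped alone: a finger touches it with more than 0.5 N, and no other key (contact force between the fingers and key2 above 0.5 N and contact force between the fingers and key1 below 0.2 N and contact force between the fingers and key3 below 0.2 N and contact force between the fingers and key4 below 0.2 N), for 0.02 s.
3. key3 (third from the left) is tapped alone: a finger touches it with more than 0.5 N, and no other key (contact force between the fingers and key3 above 0.5 N and contact force between the fingers and key1 below 0.2 N and contact force between the fingers and key2 below 0.2 N and contact force between the fingers and key4 below 0.2 N), for 0.02 s.
4. key4 (fourth from the left, the right-hand end) is tapped alone: a finger touches it with more than 0.5 N, and no other key (contact force between the fingers and key4 above 0.5 N and contact force between the fingers and key1 below 0.2 N and contact force between the fingers and key2 below 0.2 N and contact force between the fingers and key3 below 0.2 N), for 0.02 s.
5. after the four taps, the latched key has been released and all four keys are up (each within 1.5 mm) (value of joint each of key1_travel, key2_travel, key3_travel, key4_travel below 0.0015 m), for 0.2 s.
At the end, for the whole second after the job is handed in: All four keys are up (each pushed in by less than 1.5 mm), and every loose thing around the box is within 20 mm of where it started (all of step 5 and distance of each of fitting1, fitting2, fitting3, marker, plug_gauge, caliper from where it was at the start of the episode below 0.02 m); the robot touches nothing.
It fails at once if a key that was up is pushed in 5.6 mm or more, so that it raises a call (distance of any of key1, key2, key3, key4 from where it was at the start of the episode above 0.0056 m).
It fails at once if a loose thing is shoved, lifted or carried (moves more than 20 mm) (distance of any of fitting1, fitting2, fitting3, marker, plug_gauge, caliper from where it was at the start of the episode above 0.02 m).
It also fails if it takes over 51 s, if anything falls off the work surface, if the arm or the gripper's body presses on something with over 40 N, if the wrist force passes 120 N, or if a joint passes its speed limit or range.

## Robot

A 7-joint arm with a two-finger parallel gripper is mounted at the origin on the work surface. World frame = base frame: x ahead of the robot, y to its left, z up, the work surface at z = 0. Lengths are in mm, angles in degrees, forces in N, time in s.
With the tool pointing down it reaches from about 425 to 875 mm from the base axis. Payload 8.4 kg.
Tool frame: the origin (TCP) lies midway between the tips of the shut fingers; the grasp point (between the pads) lies 19 mm behind it (ctrl.pinch_z is the distance from the TCP to the grasp point, in mm); z points along the fingers, y is the line along which they close (so a half turn about z gives the same grasp; the last joint's range is limited). The gripper opens to 87 mm and grips with 3 to 60 N. Pads are 19 mm wide; open, the fingers measure 117 mm over their backs; the gripper's body (75 mm by 190 mm) begins 51 mm behind the grasp point.
Start: joints at [-74.267, 19.091, 2.286, 83.961, -0.768, 76.965, -3.352], TCP at [237.35, 605.085, 222.546] pointing down, gripper open.
Joint ranges: [-147.57, 147.57], [-21.85, 119.76], [-74.77, 79.35], [14.55, 137.4], [-85.83, 265.84], [4.83, 119.75], [-152.11, 152.11]. Speed limits (degrees/s): [127.2, 127.2, 159.86, 159.86, 180, 180, 180].

## Interface

Orientations are given as [roll, pitch, yaw] about the fixed x, y, z axes, in that order (R = Rz(yaw) Ry(pitch) Rx(roll)).
In Python, from bench import ctrl gives the robot as it stands.
- The arm moves only by the tool jog_arm, never from a script. Its argument "moves" is a list of rows, each a list of 5 numbers: the shift along the tool's x, y, z in cm, then the turn about the tool's z in rad, then the opening in per cent of the stroke, from 0 (shut) to 100 (fully open). A call has 1 to 10 rows; each row shifts and turns the commanded pose from where the row before left it, along the tool's axes as they then stand; what a row does not reach is not made up. A row lasts 1/8 s, in which the tool goes at most 62.5 mm and 10.7 degrees, less where a joint would pass 70% of its speed; a pose out of reach is approached as far as the arm can. A call is refused whole if a number of a shift passes 6.25 or a number of a turn 0.188, either way. A call with a gripper value outside its range is refused whole. The fingers move at their own pace and stop on an object; "newtons" is the grip in N (left out, the last holds). Time passes only in rows, so rows that do not move let the fingers close. It gives the time, the measured TCP pose, the force, the opening and the grip force at its end, in the units of the state.
- ctrl.read_state(): the state, without advancing time (a new reading comes with each control period).
- ctrl.grab_frame(name): name is "scene" or "top" or "wrist"; returns the picture (420x560x3 uint8, red, green, blue); there is no depth.
- ctrl.camera_params(name): a dict with "K" (3x3 intrinsics, pixels), "R" (3x3) and "t" (3): a world point X has camera coordinates R X + t. Camera axes: x right, y down, z forward; pixel columns grow to the right and rows downward; lengths in mm; the calibration is good to about 2 mm. A picture is of the moment at which its call begins: read the wrist's pose just before it. camera_params takes no time and is no camera call; for the wrist camera it gives the pose at the moment of the call.
- ctrl.close_job(): hands the job in; it is judged then, once.
Trained networks look in the newest picture that a camera, given by its name, has taken for a name from the list of things; names that differ only in an ending like _2 or _b are one class to them, and where a whole thing is asked for, a point or a joint stands for the part that bears it (a point fixed in the world has none). Each returns a list of dicts, best first, with "p" (0 to 1); they miss things now and then, are a little off and sometimes report something else, mostly with a low value. They report only what shows in the picture. A call takes as long as a camera call.
- ctrl.recognise(camera, query): "extent" ([left, top, width, height] in pixels, round what is visible of it).
- ctrl.cut_out(camera, query): "region" (420x560 bool, what is visible of it) and "extent" ([left, top, width, height] in pixels, round what is visible of it).
The state is a dict: "clock": time; "q": joint angles; "dq": joint speeds; "joint_efforts": joint torques, N m; "position": TCP position; "tool_rot": TCP orientation; "force": force on the tool from outside, world axes, zero at the start; "moment": the same for the moment, N m; "opening": opening from 0.0 (shut) to 1.0 (fully open); "gripper_force": force on a finger pad.
Only numpy, scipy, OpenCV 4.12 (cv2) and the standard library are available. Lean on these libraries where they do the work, as an engineer would, in place of code of your own. Each camera call takes 0.05 s, during which the arm holds its last target. There are 200 camera calls.

## Working session

There is one attempt and no reset: what is moved stays moved. The work goes in short steps, Python scripts to look and compute and a tool call to move; the robot and the scene stay as the last step left them, time stands still between calls to the robot, and variables do not carry over. Pictures are saved under pics/ and viewed, at most 10 in all, crops included, and the job is handed in when it is done.

Besides the shell and the picture viewer there is one more tool, called as name(argument=value, ...), one argument or row to a line, values as JSON. jog_arm: Moves the arm, as the interface text tells. Its arguments: {"type":"object","properties":{"moves":{"type":"array","items":{"type":"array","items":{"type":"number"}}},"newtons":{"type":"number"}},"required":["moves"]}

```bash
mkdir -p pics
python3 - <<'E'
from bench import ctrl
import cv2
s=ctrl.read_state();print(s['clock'],s['position'],s['tool_rot'],s['force'],s['opening'])
a=[]
for n in ("top","scene"):
    im=ctrl.grab_frame(n);cv2.imwrite(f"pics/{n}0.png",im[:,:,::-1])
    p=ctrl.camera_params(n);print(n,p['K'].tolist(),p['R'].tolist(),p['t'].tolist())
    for q in ("call_box","key1"):
        print(q,[(r['p'],r['extent']) for r in ctrl.recognise(n,q)][:6])
E
```

```text
0.0 [237.22080726 604.65344416 221.64901446] [-1.79904973e+02  7.21877322e-03  1.58579578e+02] [-0.08791144  0.59934326  0.58591116] 0.9974796102687243
top [[462.6235126028847, 0.0, 279.8826079917564], [0.0, 462.6235126028847, 211.32522059161428], [0.0, 0.0, 1.0]] [[-0.01649206638048777, -0.9998581529846996, -0.003418428955958854], [-0.9977122988623089, 0.016680654349924207, -0.0655127809617702], [0.06556050980116084, 0.0023301674797553146, -0.9978458748093954]] [-56.5488149617102, 548.3924000673524, 1320.0022078075767]
call_box [(0.96, [202.6, 173.6, 93.4, 80.4])]
key1 [(0.51, [249.6, 231.0, 11.8, 7.7]), (0.5, [234.9, 226.8, 11.2, 9.4]), (0.43, [266.9, 235.8, 13.4, 4.8])]
scene [[386.0009838082259, 0.0, 280.851543748642], [0.0, 386.0009838082259, 208.0493586214132], [0.0, 0.0, 1.0]] [[-0.20972221077484654, 0.977752870340656, -0.003989843144743903], [0.7351174305535596, 0.15498518631713235, -0.6599863296452257], [-0.6446851616130493, -0.14134679537524927, -0.7512670136729712]] [177.70660902318252, -351.33083876827004, 1261.5557737185607]
call_box [(0.92, [262.0, 175.6, 115.9, 100.5])]
key1 [(0.68, [290.1, 183.9, 11.1, 13.3]), (0.61, [121.5, 145.1, 55.4, 44.3]), (0.51, [303.6, 190.5, 16.7, 10.5])]
```

Run:
```python
import cv2,numpy as np
a=cv2.imread("pics/top0.png")[130:310,130:370];b=cv2.imread("pics/scene0.png")[120:300,210:450]
cv2.imwrite("pics/c0.png",np.hstack([cv2.resize(x,(0,0),fx=1.66,fy=1.66*1.5,interpolation=2) if 0 else cv2.resize(x,(400,300),interpolation=2) for x in(a,b)]))
```

```text
(no output)
```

View pics/c0.png

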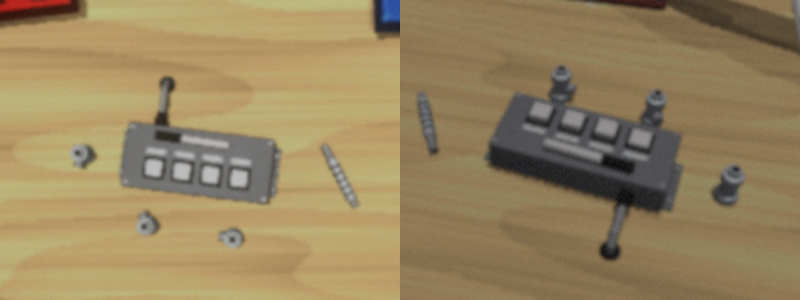

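View pics/top0.png

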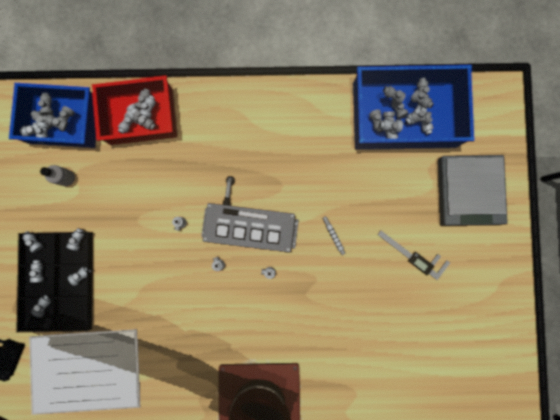

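Top view: the box spans columns 203–297, the four white keys are at about (222,231), (239,233), (256,235) and (273,237), and the fittings are at (179,223), (218,264) and (269,272). An unlisted post with a knob stands behind the box, with the knob at about (229,181). Next I'll localise the keys and the knob.

```bash
cat > h.py <<'E'
import numpy as np,cv2
from bench import ctrl
def back(p,uv,z):
    C=-p['R'].T@p['t'];d=p['R'].T@np.linalg.inv(p['K'])@np.array([*uv,1.]);return C+d*(z-C[2])/d[2]
def proj(p,X):
    c=p['K']@(p['R']@np.asarray(X)+p['t']);return c[:2]/c[2]
def keys(im,lo,hi,th):
    g=im.min(2);n,l,st,ce=cv2.connectedComponentsWithStats((g>th).astype(np.uint8))
    return [(ce[i],st[i]) for i in range(1,n) if lo<st[i,4]<hi]
E
python3 - <<'E'
from h import *
im=cv2.imread("pics/top0.png");p=ctrl.camera_params("top")
m=np.zeros_like(im);m[220:248,205:300]=im[220:248,205:300]
P=[]
for c,s in sorted(keys(m,40,300,125),key=lambda k:k[0][0]): X=back(p,c,68);print(c.round(1),s,X.round(1));P.append(X)
P=np.array(P)
if len(P)==4:
    v=P[0]-P[3];print(np.linalg.norm(v),np.degrees(np.arctan2(v[1],v[0])),P.mean(0))
ps=ctrl.camera_params("scene")
A=p['K']@np.c_[p['R'],p['t']];B=ps['K']@np.c_[ps['R'],ps['t']]
for a,b in [((229,181),(336,270)),((273,237),proj(ps,P[-1]) if len(P) else (0,0))]:
    X=cv2.triangulatePoints(A,B,np.array(a,float),np.array(b,float))[:,0];print(X[:3]/X[3])
print(proj(ps,P[0]))
E
```

```text
[221.7 230.3] [217 226  11  10  95] [493.9  96.6  68. ]
[223.9 221.2] [217 220  14   4  45] [519.2  90.4  68. ]
[238.6 232.4] [234 228  11  10  96] [487.3  49.8  68. ]
[240.5 222.4] [234 220  14   6  66] [515.   44.2  68. ]
[255.7 234.5] [251 230  11  10  96] [480.8   2.3  68. ]
[257.4 224.4] [251 222  14   6  70] [508.7  -2.6  68. ]
[272.8 236.6] [268 232  11  10  96] [474.1 -44.9  68. ]
[273.9 226.4] [268 224  13   6  67] [502.3 -48.3  68. ]
[641.16717194  81.18065074  -3.2255982 ]
[474.06540105 -48.33197223  38.91547826]
[354.80670852 200.0704585 ]
```

jog_arm(
  moves=[
    [0,0,0,-0.117,0],
    [0,0,0,-0.117,0],
    [-2,-3,0,0,0],
    [-3,-4.3,0,0,0],
    [-3,-4.3,0,0,0],
    [-3,-4.3,0,0,0],
    [-3,-4.3,0,0,0],
    [-3,-4.3,0,0,0],
    [-3,-4.3,0,0,0],
    [-3,-4.3,0,0,0],
  ],
  newtons=10,
)

```text
clock: 1.55
position: [419.6, 243.7, 222.8]
tool_rot: [180.0, 0.0, 172.0]
force: [0.9, 0.0, 0.2]
opening: 0.021
gripper_force: 0.0
```

jog_arm(
  moves=[
    [-3,-4.3,0,0,0],
    [-3,-4.3,0,0,0],
    [-2.5,-3,2,0,0],
    [-1,-1,2,0,0],
    [0,0,0,0,0],
    [0,0,0,0,0],
  ],
)

```text
clock: 2.3
position: [495.3, 108.2, 183.2]
tool_rot: [180.0, 0.0, 172.0]
force: [-0.2, 0.5, 0.2]
opening: 0.008
gripper_force: 0.0
```

Run:
```python
from h import *
s=ctrl.read_state();print(s['clock'],s['position'],s['tool_rot'],s['force'],s['opening'])
p=ctrl.camera_params("wrist");im=ctrl.grab_frame("wrist");cv2.imwrite("pics/w0.png",im[:,:,::-1])
print((-p['R'].T@p['t']).round(1))
for X in [(493.9,96.6,68),(487.3,49.8,68),(480.8,2.3,68),(474.1,-44.9,68)]: print(proj(p,X).round(1))
```

```text
2.3 [495.34154203 108.22006994 183.22937446] [1.79974888e+02 1.15490302e-02 1.72046412e+02] [-0.23371669  0.48437728  0.23966522] 0.007883764490600385
[431.3 117.6 345.7]
[261.9 205.5]
[202.2 205.4]
[141.6 205.6]
[ 81.3 205.4]
```

View pics/w0.png

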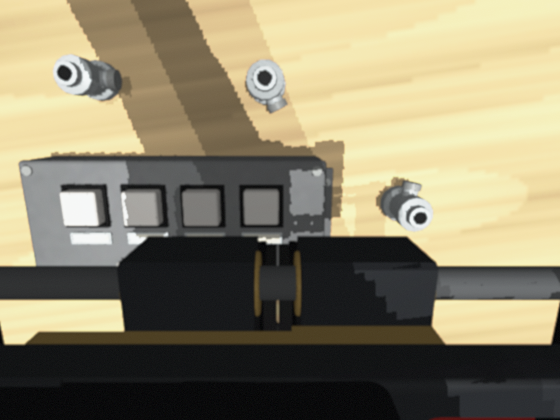

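The wrist picture shows the keys at about (262,206), (202,206), (143,206) and (83,206), within 2 px of my projections. I'll move over key1 and descend.

jog_arm(
  moves=[
    [0,-1.17,2,0,0],
    [0,0,3,0,0],
    [0,0,3,0,0],
    [0,0,2,0,0],
    [0,0,0.8,0,0],
    [0,0,0,0,0],
    [0,0,0,0,0],
  ],
)

```text
clock: 3.22
position: [494.5, 96.1, 75.6]
tool_rot: [179.9, 0.1, 172.0]
force: [0.7, 0.0, 0.3]
opening: 0.006
gripper_force: 0.0
```

jog_arm(
  moves=[
    [0,0,0.2,0,0],
    [0,0,0.1,0,0],
    [0,0,0.05,0,0],
    [0,0,0,0,0],
  ],
)

```text
clock: 3.72
position: [493.8, 95.6, 71.0]
tool_rot: [-180.0, -0.0, 172.0]
force: [-0.2, 0.6, 0.2]
opening: -0.001
gripper_force: 0.0
```

jog_arm(
  moves=[
    [0,0,0.15,0,0],
    [0,0,0.1,0,0],
    [0,0,0,0,0],
  ],
)

```text
clock: 4.1
position: [493.8, 95.6, 68.5]
tool_rot: [-180.0, -0.0, 172.0]
force: [-0.0, -0.5, -0.4]
opening: 0.005
gripper_force: 0.0
```

jog_arm(
  moves=[
    [0,0,0.1,0,0],
    [0,0,0,0,0],
  ],
)

```text
clock: 4.35
position: [493.8, 95.6, 67.5]
tool_rot: [-180.0, -0.0, 172.0]
force: [0.0, 0.4, -0.9]
opening: 0.007
gripper_force: 0.0
```

jog_arm(
  moves=[
    [0,0,0.05,0,0],
    [0,0,0,0,0],
  ],
)

```text
clock: 4.6
position: [493.9, 95.6, 67.0]
tool_rot: [-180.0, -0.0, 172.0]
force: [0.1, 0.5, 0.0]
opening: 0.002
gripper_force: 0.0
```

jog_arm(
  moves=[
    [0,0,0.05,0,0],
    [0,0,0,0,0],
  ],
)

```text
clock: 4.85
position: [493.8, 95.7, 66.5]
tool_rot: [-180.0, -0.0, 172.0]
force: [-0.6, -0.1, 0.4]
opening: 0.009
gripper_force: 0.0
```

jog_arm(
  moves=[
    [0,0,0.05,0,0],
    [0,0,0,0,0],
  ],
)

```text
clock: 5.1
position: [493.8, 95.7, 66.0]
tool_rot: [-180.0, -0.0, 172.0]
force: [-0.7, 0.2, 1.9]
opening: 0.003
gripper_force: 0.0
```

jog_arm(
  moves=[
    [0,0,0.03,0,0],
    [0,0,0,0,0],
  ],
)

```text
clock: 5.35
position: [493.8, 95.7, 65.7]
tool_rot: [-180.0, -0.0, 172.0]
force: [-0.6, -0.8, 0.3]
opening: 0.009
gripper_force: 0.0
```

jog_arm(
  moves=[
    [0,0,0.03,0,0],
    [0,0,0,0,0],
  ],
)

```text
clock: 5.6
position: [493.8, 95.7, 65.4]
tool_rot: [-180.0, -0.0, 172.0]
force: [0.4, -0.1, -0.5]
opening: 0.006
gripper_force: 0.0
```

jog_arm(
  moves=[
    [0,0,0,0,0],
  ],
)

```text
clock: 5.72
position: [493.9, 95.7, 65.5]
tool_rot: [-180.0, 0.0, 172.0]
force: [-0.4, -0.5, 0.3]
opening: 0.004
gripper_force: 0.0
```

jog_arm(
  moves=[
    [0,0,0.03,0,0],
    [0,0,0,0,0],
  ],
)

```text
clock: 5.98
position: [493.9, 95.7, 65.2]
tool_rot: [180.0, 0.0, 172.0]
force: [-0.0, -0.4, 1.3]
opening: 0.005
gripper_force: 0.4
```

jog_arm(
  moves=[
    [0,0,0.03,0,0],
    [0,0,0,0,0],
  ],
)

```text
clock: 6.22
position: [493.9, 95.7, 65.0]
tool_rot: [180.0, 0.0, 172.0]
force: [-1.2, 0.3, 3.3]
opening: 0.006
gripper_force: 1.7
```

jog_arm(
  moves=[
    [0,0,0,0,0],
    [0,0,-1.5,0,0],
    [0,-2.4,0,0,0],
    [0,-2.4,0,0,0],
    [0,0,0.7,0,0],
    [0,0,0.2,0,0],
    [0,0,0,0,0],
  ],
)

```text
clock: 7.1
position: [487.1, 49.0, 70.8]
tool_rot: [-180.0, -0.0, 172.1]
force: [-0.4, 0.4, 0.0]
opening: 0.003
gripper_force: 0.0
```

jog_arm(
  moves=[
    [0,0,0.1,0,0],
    [0,0,0.05,0,0],
    [0,0,0,0,0],
  ],
)

```text
clock: 7.48
position: [487.3, 48.5, 69.5]
tool_rot: [180.0, 0.0, 172.0]
force: [-1.3, 1.1, 2.0]
opening: 0.006
gripper_force: 1.0
```

jog_arm(
  moves=[
    [0,0,0.05,0,0],
    [0,0,0,0,0],
  ],
)

```text
clock: 7.72
position: [487.3, 48.3, 69.0]
tool_rot: [180.0, 0.0, 172.0]
force: [-1.2, 1.4, 2.5]
opening: 0.003
gripper_force: 1.1
```

jog_arm(
  moves=[
    [0,0,0.05,0,0],
    [0,0,0,0,0],
  ],
)

```text
clock: 7.98
position: [487.3, 48.3, 68.4]
tool_rot: [180.0, 0.0, 172.0]
force: [-0.4, 1.5, 2.0]
opening: 0.002
gripper_force: 1.2
```

jog_arm(
  moves=[
    [0,0,-1.2,0,0],
    [0,-2.4,0,0,0],
    [0,-2.4,0,0,0],
    [0,0,0.8,0,0],
    [0,0,0.2,0,0],
    [0,0,0.1,0,0],
    [0,0,0.05,0,0],
    [0,0,0,0,0],
  ],
)

```text
clock: 8.98
position: [480.5, 1.1, 69.0]
tool_rot: [180.0, -0.0, 172.0]
force: [-0.6, 0.2, 1.1]
opening: 0.008
gripper_force: 1.1
```

jog_arm(
  moves=[
    [0,0,0.05,0,0],
    [0,0,0,0,0],
  ],
)

```text
clock: 9.22
position: [480.7, 0.8, 68.5]
tool_rot: [180.0, 0.0, 172.0]
force: [-0.5, 1.0, 2.5]
opening: 0.006
gripper_force: 1.2
```

jog_arm(
  moves=[
    [0,0,-1.2,0,0],
    [0,-2.4,0,0,0],
    [0,-2.4,0,0,0],
    [0,0,0.8,0,0],
    [0,0,0.2,0,0],
    [0,0,0.1,0,0],
    [0,0,0.05,0,0],
    [0,0,0,0,0],
  ],
)

```text
clock: 10.22
position: [473.9, -46.4, 69.0]
tool_rot: [180.0, 0.0, 172.0]
force: [-1.0, 0.6, 2.6]
opening: 0.004
gripper_force: 1.1
```

jog_arm(
  moves=[
    [0,0,0.05,0,0],
    [0,0,0,0,0],
  ],
)

```text
clock: 10.48
position: [474.1, -46.7, 68.5]
tool_rot: [180.0, 0.0, 172.0]
force: [0.5, 1.3, 3.4]
opening: 0.003
gripper_force: 1.2
```

Key1 made contact at about 65 mm and the others at about 69.5 mm, so key1 is the latched one. I'll go back and press it.

jog_arm(
  moves=[
    [0,0,-1.5,0,0],
    [0,3,0,0,0],
    [0,4.5,0,0,0],
    [0,4.5,0,0,0],
    [0,2.4,0,0,0],
    [0,0,0,0,0],
    [0,0,1.2,0,0],
    [0,0,0.5,0,0],
    [0,0,0,0,0],
  ],
)

```text
clock: 11.6
position: [493.5, 94.6, 65.8]
tool_rot: [-180.0, -0.1, 171.9]
force: [1.0, -0.0, 0.2]
opening: 0.002
gripper_force: 0.0
```

jog_arm(
  moves=[
    [0,0,0.2,0,0],
    [0,0,0.2,0,0],
    [0,0,0.1,0,0],
    [0,0,0,0,0],
    [0,0,0,0,0],
  ],
)

```text
clock: 12.22
position: [493.9, 95.2, 61.5]
tool_rot: [-180.0, 0.0, 172.0]
force: [-1.8, -4.2, 4.7]
opening: 0.005
gripper_force: 2.6
```

jog_arm(
  moves=[
    [0,0,-0.3,0,0],
    [0,0,-0.4,0,0],
    [0,0,0,0,0],
  ],
)

```text
clock: 12.6
position: [494.2, 96.0, 68.8]
tool_rot: [180.0, 0.0, 172.0]
force: [0.1, -1.1, 2.6]
opening: 0.006
gripper_force: 1.2
```

jog_arm(
  moves=[
    [0,0,-0.5,0,0],
    [0,0,-2,0,0],
    [0,0,-4,0,0],
    [0,0,-3,0,0],
    [0,0,0,0,0],
    [0,0,0,0,0],
  ],
)

```text
clock: 13.35
position: [493.4, 95.9, 162.8]
tool_rot: [-180.0, -0.0, 172.0]
force: [-1.0, -0.2, -0.3]
opening: 0.005
gripper_force: 0.0
```

Run:
```python
from h import *
im=ctrl.grab_frame("wrist");cv2.imwrite("pics/w1.png",im[:,:,::-1]);s=ctrl.read_state();print(s['clock'],s['position'],s['force'])
```

```text
13.4 [493.15967299  95.73181019 162.43758976] [-0.06878654  0.46927234 -0.84354062]
```

View pics/w1.png

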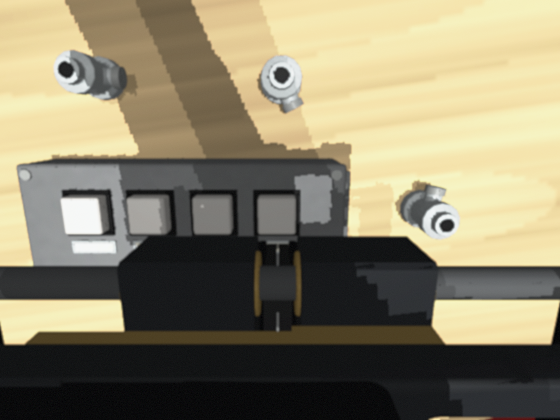

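The fingertip still felt 2.6 N at 68.8 mm, so key1 followed it all the way up. In the picture all four keys, at (85,213), (150,213), (213,213) and (278,213), sit alike, and the fittings are still standing where they were.

```bash
python3 -c "
from bench import ctrl
print(ctrl.close_job())"
```

```text
the job is handed in; nothing more can be done
None
```

I tapped all four keys in order from the left and found key1 (the left-hand one) latched. I pressed it and it came back up, so all four keys now read as up with nothing visibly disturbed; the job is handed in, and no verdict came back.

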